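# Centre the spirit burner on the balance pan

### The job

The steel spirit burner stands off-centre on the balance's small round pan. With the fingertips or the outside of the fingers, tap it lightly and low on its belly until it stands upright in the middle of the pan, to within about 5 mm, and only then press the green button on the balance fully down to take the weight. Never grip, lift, tip or knock off the burner, and leave the other things on the bench where they stand.

Things in the scene. Friction and masses are not known exactly. Their poses are not given: they have to be found in the camera images.
- burner: Small squat steel spirit burner with a black cap, 58 mm tall, 110 to 180 g, loose, standing on the pan. Origin at the centre of its underside, z up along its axis. It is round: a narrow foot 32 mm in diameter, widening to a belly 66 mm in diameter from 12 to 19 mm above its underside, then narrowing to a cap 21 mm in diameter. It slides on its foot if pushed slowly at the belly and rocks or tips if hit hard or pushed high up.
- pan_centre (a point): Centre of the top face of the balance's pan: a fixed flat round dark steel plate 100 mm in diameter with a bright rim, 4 mm thick, its top 72 mm above the bench and 16 mm above the white housing under it. The white housing is 210 mm deep and 170 mm wide, fixed to the bench; its centre lies 25 mm from this point towards the balance's front (the point's x axis points to the balance's back, z up).
- take_button_top (a point): Centre of the top of the round green push button, 28 mm in diameter, on the low front deck of the balance, beside its dark display. It is pressed straight down.
- take_button (a joint): Travel of the green button in m: 0 up, 0.006 fully down (about 4 N); it springs back up when let go.
- pot: Specimen pot with orange lid, 64 mm in diameter, 56 mm tall, loose beside the balance; origin at the centre of its underside. Leave it.
- vial: Small amber vial with white cap, 27 mm in diameter, 44 mm tall, loose beside the balance; origin at the centre of its underside. Leave it.
- tube: Standing sample tube with blue cap, 35 mm in diameter at the cap, 115 mm tall, loose; origin at the centre of its underside. Leave it.
- beaker: Clear beaker, 80 mm in diameter, 95 mm tall, loose; origin at the centre of its underside. Leave it.
- tip_box: Blue pipette-tip box, 85 x 122 x 59 mm, loose; origin at the centre of its underside. Leave it.
- pipette: White pipette lying on the bench along its x axis, 220 mm long, 28 mm thick; origin under its middle. Leave it.
There are look-alikes about, which are no part of the job. Leave any yellow look-alike of the burner alone.

How it is judged (in metres and radians):
On the way, in this order (a step that is already met when the one before it is completed fails the run):
1. the burner stands upright and at rest in the middle of the pan, untouched (horizontal distance between burner and pan_centre below 0.006 m and angle between burner's own z axis and vertical below 0.06 rad and linear speed of burner below 0.01 m/s and z of burner in the frame of pan_centre between -0.003 and 0.003 m and contact force between each of the arm, the fingers and burner below 0.05 N), for 0.2 s.
2. the green button is pressed down with the burner still centred (value of joint take_button above 0.0045 m and horizontal distance between burner and pan_centre below 0.006 m), for 0.05 s.
At the end, for the whole second after the job is handed in: The burner stands upright (within 0.06 rad), at rest and flat on the pan, its axis within 6 mm of the pan's centre; the button has been pressed (at least 4.5 of its 6 mm) after the centring and is up again (horizontal distance between burner and pan_centre below 0.006 m and angle between burner's own z axis and vertical below 0.06 rad and linear speed of burner below 0.01 m/s and z of burner in the frame of pan_centre between -0.003 and 0.003 m and angular speed of burner below 0.1 rad/s and value of joint take_button below 0.002 m); the robot touches nothing.
It fails at once if the burner is lifted more than 8 mm off the pan (z of burner in the frame of pan_centre above 0.008 m).
It fails at once if the burner tips by more than 0.3 rad (17 degrees) or comes off the pan (angle between burner's own z axis and vertical above 0.3 rad or z of burner in the frame of pan_centre below -0.008 m or horizontal distance between burner and pan_centre above 0.05 m).
It fails at once if the burner is hit, pressed or squeezed with more than 12 N (contact force between any of the fingers, the arm and burner above 12 N).
It fails at once if the button is pressed while the burner is more than 8 mm off-centre (value of joint take_button above 0.0045 m and horizontal distance between burner and pan_centre above 0.008 m).
It fails at once if another loose thing is moved by more than 15 mm or tipped (distance of any of pot, vial, tube, beaker, tip_box, pipette from where it was at the start of the episode above 0.015 m or angle between any of pot, vial, tube, beaker, tip_box, pipette's own z axis and vertical above 0.3 rad).
It also fails if it takes over 45 s, if anything falls off the work surface, if the arm or the gripper's body presses on something with over 40 N, if the wrist force passes 120 N, or if a joint passes its speed limit or range.

### The arm

A 6-joint arm with a two-finger parallel gripper is mounted at the origin on the work surface. World frame = base frame: x ahead of the robot, y to its left, z up, the work surface at z = 0. Lengths are in mm, angles in rad, forces in N, time in s.
With the tool pointing down it reaches from about 275 to 825 mm from the base axis. Payload 5.2 kg.
Tool frame: the origin (TCP) lies between the finger pads; the fingertips stand 11 mm ahead of it and the grasp point (between the pads) lies 8 mm behind it (r.finger_overhang is the distance from the TCP to the fingertips, in mm); z points along the fingers, y is the line along which they close (so a half turn about z gives the same grasp; the last joint's range is limited). The gripper opens to 93 mm and grips with 3 to 60 N. Pads are 15 mm wide; open, the fingers measure 128 mm over their backs; the gripper's body (75 mm by 188 mm) begins 65 mm behind the grasp point.
Start: joints at [0.955, 0.259, 1.535, -0, 1.348, -0.203], TCP at [220.626, 503.815, 229.653] pointing down, gripper open.
Joint ranges: [-3.14, 3.14], [-0.91, 2.08], [0.19, 2.58], [-1.22, 4.36], [0.22, 2.71], [-3.12, 3.12]. Speed limits (rad/s): [2.57, 2.57, 3.14, 3.14, 3.14, 3.14].

### API

Orientations are given as [roll, pitch, yaw] about the fixed x, y, z axes, in that order (R = Rz(yaw) Ry(pitch) Rx(roll)).
In Python, from rig import r, imaging gives the robot as it stands.
- The arm moves only by the tool apply_moves, never from a script. Its argument "rows" is text: rows parted by semicolons, each of 7 numbers parted by spaces: the finger opening in mm, from 0 to 93, then the shift along the tool's x, y, z in mm, then the turn, a rotation vector about the tool's x, y, z in degrees. In form: gripper tx ty tz rx ry rz; .... A call has 1 to 12 rows; each row is the pose to reach, as a shift and turn from the pose commanded when the call began, along the tool's axes at that moment; what a row does not reach only later rows make up. A row lasts 1/8 s, in which the tool goes at most 62.5 mm and 10.7 degrees, less where a joint would pass 70% of its speed; a pose out of reach is approached as far as the arm can. A call with a gripper value outside its range is refused whole. The fingers move at their own pace and stop on an object; "force" is the grip in N (left out, the last holds). Time passes only in rows, so rows that repeat a pose let the fingers close. It gives the time, the measured TCP pose, the force, the opening and the grip force at its end, in the units of the state.
- r.sense(): the state, without advancing time (a new reading comes with each control period).
- imaging.grab_frame(name): name is "side" or "top" or "wrist"; returns (picture, depth): 420x560x3 uint8, red, green, blue; 420x560 float32, mm along the optical axis (not along the pixel's ray), 0 where there is no reading.
- imaging.camera_params(name): a dict with "K" (3x3 intrinsics, pixels), "dist" ([k1, k2, p1, p2, k3] as OpenCV has them; the pictures are not rectified), "R" (3x3) and "t" (3): a world point X has camera coordinates R X + t; the wrist camera has in their place "T_tool_cam" (4x4, takes a point from camera to tool coordinates, whose origin is the TCP and whose axes are the flange's). Camera axes: x right, y down, z forward; pixel columns grow to the right and rows downward; lengths in mm; the calibration is good to about 2 mm. A picture is of the moment at which its call begins: read the wrist's pose just before it. camera_params takes no time and is no camera call.
- r.hand_in(): hands the job in; it is judged then, once.
The state is a dict: "time_s": time; "q": joint angles; "joint_velocities": joint speeds; "joint_efforts": joint torques, N m; "tcp_pos": TCP position; "tcp_rot": TCP orientation; "ft_force": force on the tool from outside, world axes, zero at the start; "ft_torque": the same for the moment, N m; "gripper_width": finger opening in mm; "grasp_force": force on a finger pad.
Only numpy, scipy, OpenCV 4.12 (cv2) and the standard library are available. Lean on these libraries where they do the work, as an engineer would, in place of code of your own. Each camera call takes 0.05 s, during which the arm holds its last target. There are 200 camera calls.

## Working session

There is one attempt and no reset: what is moved stays moved. The work goes in short steps, Python scripts to look and compute and a tool call to move; the robot and the scene stay as the last step left them, time stands still between calls to the robot, and variables do not carry over. Pictures are saved under pics/ and viewed, at most 10 in all, crops included, and the job is handed in when it is done.

Besides the shell and the picture viewer there is one more tool, called after "Call:" by a JSON object that holds its "fn" and its "kwargs". apply_moves: Moves the arm, as the interface text tells. Its arguments: {"type":"object","properties":{"rows":{"type":"string"},"force":{"type":"number"}},"required":["rows"]}

```bash
mkdir -p pics; ls
python3 - <<'E'
from rig import r, imaging
import cv2,numpy as np
s=r.sense();print(s['time_s'],s['tcp_pos'],s['tcp_rot'],s['gripper_width'])
ims=[]
for n in ['side','top','wrist']:
    p,d=imaging.grab_frame(n);np.savez(f'pics/{n}0.npz',p=p,d=d)
    c=imaging.camera_params(n);print(n,{k:np.round(v,3).tolist() for k,v in c.items()})
    cv2.imwrite(f'pics/{n}0.png',cv2.cvtColor(p,cv2.COLOR_RGB2BGR))
E
```

```text
pics
0.0 [220.31877045 503.38332614 228.83403438] [-3.13985313e+00 -3.46072697e-04  2.72882126e+00] 93.46721160617491
side {'K': [[451.253, 0.0, 274.376], [0.0, 451.253, 211.731], [0.0, 0.0, 1.0]], 'dist': [-0.11, 0.0, 0.0, 0.0, 0.0], 'R': [[0.746, -0.666, -0.015], [-0.415, -0.448, -0.792], [0.521, 0.597, -0.61]], 't': [-416.864, 303.092, 785.106]}
top {'K': [[452.412, 0.0, 285.423], [0.0, 452.412, 211.909], [0.0, 0.0, 1.0]], 'dist': [-0.125, 0.0, 0.0, 0.0, 0.0], 'R': [[0.023, -1.0, 0.018], [-0.994, -0.025, -0.103], [0.103, -0.016, -0.995]], 't': [-35.201, 582.158, 1094.725]}
wrist {'K': [[332.434, 0.0, 278.175], [0.0, 332.434, 205.036], [0.0, 0.0, 1.0]], 'dist': [0.015, 0.0, 0.0, 0.0, 0.0], 'T_tool_cam': [[-0.0, -0.96, -0.28, 77.493], [1.0, 0.001, -0.002, -0.341], [0.002, -0.28, 0.96, -153.587], [0.0, 0.0, 0.0, 1.0]]}
```

View pics/top0.png

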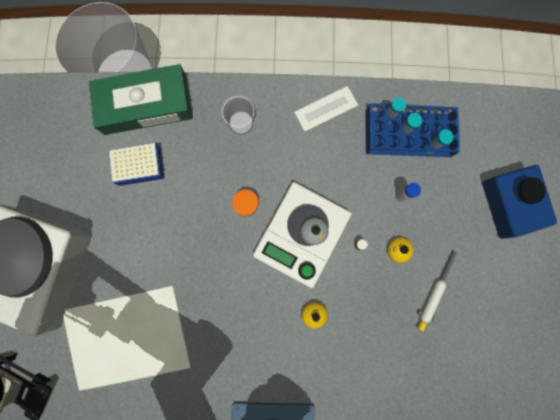

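View pics/side0.png

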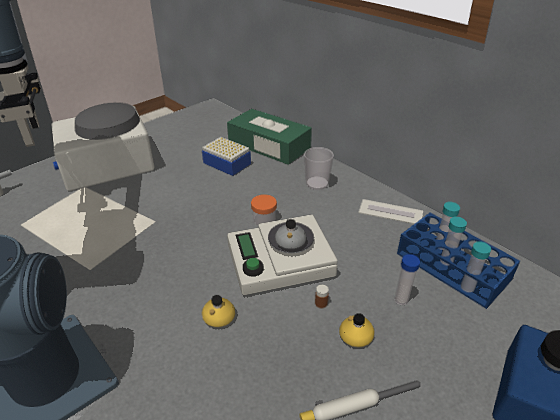

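View pics/wrist0.png

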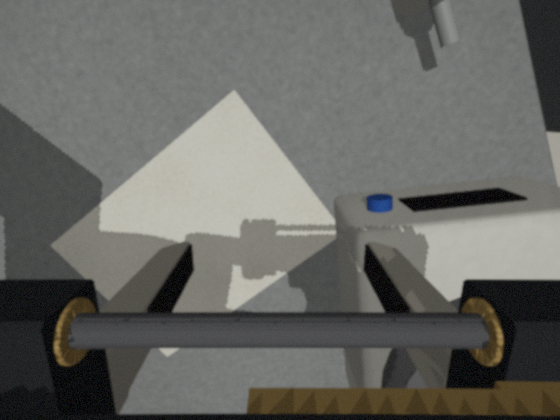

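Top view: the pan is at about (309,226) with the steel burner at (315,230). The green button is at (307,270), the pot at (245,202) and the vial at (362,244). The side view agrees; the wrist camera does not see the balance yet.

```bash
cat > h.py <<'E'
import numpy as np,cv2
from rig import r, imaging
from scipy.spatial.transform import Rotation as Ro
def cam(n,s=None):
    c=imaging.camera_params(n)
    if n=='wrist':
        T=np.eye(4);T[:3,:3]=Ro.from_euler('xyz',s['tcp_rot']).as_matrix();T[:3,3]=s['tcp_pos']
        M=np.linalg.inv(T@np.array(c['T_tool_cam']));R,t=M[:3,:3],M[:3,3]
    else: R,t=np.array(c['R']),np.array(c['t'])
    return np.array(c['K']),np.array(c['dist']),R,t
def ray(C,uv,z):
    K,D,R,t=C
    p=cv2.undistortPoints(np.array(uv,float).reshape(-1,1,2),K,D).reshape(-1,2)
    d=np.c_[p,np.ones(len(p))]@R; o=-R.T@t
    return o+d*((z-o[2])/d[:,2])[:,None]
def proj(C,X):
    K,D,R,t=C
    return cv2.projectPoints(np.array(X,float).reshape(-1,1,3),cv2.Rodrigues(R)[0],t,K,D)[0].reshape(-1,2)
def snap(n,name):
    s=r.sense();p,d=imaging.grab_frame(n);np.savez(f'pics/{name}.npz',p=p,d=d,pos=s['tcp_pos'],rot=s['tcp_rot'])
    cv2.imwrite(f'pics/{name}.png',cv2.cvtColor(p,cv2.COLOR_RGB2BGR));return s,p,d
def load(name):
    z=np.load(f'pics/{name}.npz');return z['p'],z['d'],({'tcp_pos':z['pos'],'tcp_rot':z['rot']} if 'pos' in z else None)
E
python3 - <<'E'
from h import *
C=cam('top')
for n,uv,z in [('pan',(309,226),72),('burner',(315,230),125),('button',(307,270),50),('pot',(245,202),56),('vial',(362,244),44),('house corners',[(294,182),(351,214),(310,287),(254,256)],56),('yel',[(314,316),(400,250)],50)]: print(n,ray(C,uv,z).round(0).tolist())
s=r.sense();R=Ro.from_euler('xyz',s['tcp_rot']).as_matrix();print(R.round(3))
E
```

```text
pan [[546.0, -78.0, 72.0]]
burner [[533.0, -88.0, 125.0]]
button [[441.0, -76.0, 50.0]]
pot [[602.0, 78.0, 56.0]]
vial [[507.0, -211.0, 44.0]]
house corners [[654.0, -40.0, 56.0], [579.0, -181.0, 56.0], [400.0, -84.0, 56.0], [472.0, 52.0, 56.0]]
yel [[331.0, -96.0, 50.0], [494.0, -304.0, 50.0]]
[[-0.916  0.401 -0.001]
 [ 0.401  0.916 -0.001]
 [ 0.    -0.001 -1.   ]]
```

Call:
{"fn": "apply_moves", "kwargs": {"rows": "93 -25 -18 0 0 0 0;93 -75 -54 0 0 0 0;93 -130 -93 0 0 0 0;93 -181 -130 0 0 0 0;93 -232 -166 0 0 0 0;93 -283 -203 0 0 0 0;93 -334 -240 0 0 0 0;93 -385 -276 0 0 0 0;93 -436 -313 0 0 0 0;93 -487 -350 0 0 0 0;93 -537 -386 0 0 0 0;93 -562 -403 0 0 0 0"}}

```text
time_s: 1.65
tcp_pos: [574.6, -93.8, 229.0]
tcp_rot: [-3.141, -0.0, 2.727]
ft_force: [0.1, -0.0, -0.6]
gripper_width: 92.8
grasp_force: 0.0
```

Call:
{"fn": "apply_moves", "kwargs": {"rows": "0 0 0 0 0 0 0;0 0 0 0 0 0 0"}}

```text
time_s: 1.9
tcp_pos: [573.1, -90.2, 229.1]
tcp_rot: [3.141, -0.002, 2.729]
ft_force: [-0.2, 0.7, 0.5]
gripper_width: 77.6
grasp_force: 0.0
```

Run:
```python
from h import *
s,p,d=snap('wrist','w1');print(s['time_s'],s['tcp_pos'],s['tcp_rot'],s['gripper_width'])
```

```text
1.9 [573.10782146 -90.17927809 229.13540531] [ 3.14129651e+00 -1.67040432e-03  2.72865377e+00] 77.59167639258801
```

View pics/w1.png

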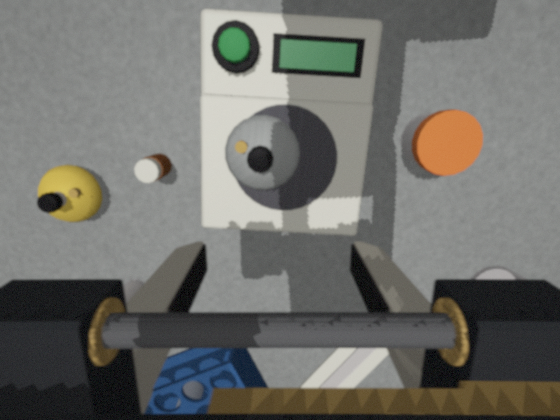

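Wrist view: burner belly at about (262,152), radius about 37, with its cap at (260,158). The dark pan is centred near (286,157), the green button is at (235,44), and the vial (150,168) and pot (448,142) are clear of it.

```bash
cat >> h.py <<'E'
from scipy.optimize import least_squares
def circ(P,R=None):
    c0=np.r_[P.mean(0)[:2],[] if R else 40]
    f=lambda q:np.hypot(P[:,0]-q[0],P[:,1]-q[1])-(R or q[2])
    o=least_squares(f,c0,loss='soft_l1',f_scale=.7);return o.x.round(2),round(float(np.abs(o.fun).mean()),2)
def cloud(C,d):
    K,D,R,t=C;v,u=np.mgrid[:420,:560];uv=np.c_[u.ravel(),v.ravel()].astype(float)
    q=cv2.undistortPoints(uv.reshape(-1,1,2),K,D).reshape(-1,2);X=np.c_[q,np.ones(len(q))]*d.reshape(-1,1)
    return ((X-t)@R).reshape(420,560,3)
E
python3 - <<'E'
from h import *
p,d,s=load('w1');C=cam('wrist',s);X=cloud(C,d);Z=X[...,2]
roi=np.zeros(Z.shape,bool);roi[80:240,200:375]=1
for a in [(68,79),(84,92),(125,136),(50,62)]:
    m=roi&(Z>a[0])&(Z<a[1]);v,u=np.nonzero(m);print(a,m.sum(),np.median(Z[m]),u.min(),u.max(),v.min(),v.max(),X[m].mean(0).round(1))
g=cv2.cvtColor(p,cv2.COLOR_RGB2GRAY);print(g[157,220:350:3].tolist());print(Z[157,220:350:3].round().astype(int).tolist())
print(np.round(Z[40:50:3,225:245:5]).tolist())
b=roi&(Z>76)|0;  # burner blob
m=(roi&(Z>79)).astype('u1');c=max(cv2.findContours(m,0,1)[0],key=cv2.contourArea).reshape(-1,2);print('belly',circ(ray(C,c,88)),circ(ray(C,c,88),33))
m2=(roi&(Z>65)).astype('u1');c=max(cv2.findContours(m2,0,1)[0],key=cv2.contourArea).reshape(-1,2)
P=ray(C,c,72);print('pan',circ(P),circ(P,50));k=c[:,0]>300;print(circ(P[k],50),circ(P[k]))
hs=cv2.cvtColor(p,cv2.COLOR_RGB2HSV);gm=((hs[...,0]>45)&(hs[...,0]<80)&(hs[...,1]>110)).astype('u1');gm[:,265:]=0
c=max(cv2.findContours(gm,0,1)[0],key=cv2.contourArea);print('btn',cv2.minEnclosingCircle(c),ray(C,cv2.minEnclosingCircle(c)[0],50))
o=np.zeros(Z.shape,'u1');o[m2>0]=120;o[m>0]=255;cv2.imwrite('pics/m1.png',o)
cap=(roi&(g<45)&(Z>100));v,u=np.nonzero(cap);print('cap',u.mean(),v.mean(),len(u),ray(C,(u.mean(),v.mean()),129))
E
```

```text
(68, 79) 4827 70.55108846793568 236 337 104 210 [553.9 -59.7  70.5]
(84, 92) 253 90.66027679524541 225 299 115 190 [524.2 -82.9  90.6]
(125, 136) 555 128.37867440887527 247 273 147 173 [530.8 -87.9 128.2]
(50, 62) 12617 54.5101635124068 200 372 93 235 [557.9 -79.3  54.5]
[210, 207, 135, 143, 147, 149, 150, 155, 158, 102, 38, 37, 40, 34, 27, 28, 19, 22, 98, 104, 103, 102, 97, 102, 102, 93, 73, 51, 51, 56, 55, 49, 47, 51, 56, 53, 50, 53, 55, 114, 143, 145, 143, 145]
[55, 54, 92, 101, 103, 102, 105, 105, 108, 125, 129, 129, 129, 129, 128, 128, 127, 128, 109, 108, 106, 383, 104, 102, 100, 97, 92, 70, 70, 70, 70, 72, 71, 71, 72, 70, 71, 72, 69, 68, 55, 54, 54, 54]
[[64.0, 64.0, 66.0, 64.0], [65.0, 63.0, 65.0, 64.0], [63.0, 63.0, 65.0, 65.0], [65.0, 65.0, 63.0, 63.0]]
belly (array([530.96, -88.38,  32.81]), 0.24) (array([530.97, -88.38]), 0.28)
pan (array([545.18, -74.14,  50.15]), 0.98) (array([545.24, -74.03]), 0.97)
(array([545.5 , -73.84]), 0.23) (array([545.49, -73.86,  50.01]), 0.23)
btn ((233.62962341308594, 45.074073791503906), 17.97833251953125) [[434.76539486 -75.0305291   50.        ]]
cap 260.30238095238093 159.5595238095238 420 [[530.67872955 -87.45255337 129.        ]]
```

Call:
{"fn": "apply_moves", "kwargs": {"rows": "0 30 -35 0 0 0 7;0 63 -73 0 0 0 14;0 63 -73 20 0 0 21.35;0 63 -73 60 0 0 21.35;0 63 -73 100 0 0 21.35;0 63 -73 125 0 0 21.35;0 63 -73 136 0 0 21.35;0 63 -73 136 0 0 21.35;0 63 -73 136 0 0 21.35"}}

```text
time_s: 3.08
tcp_pos: [487.5, -132.5, 94.9]
tcp_rot: [3.141, 0.002, 2.357]
ft_force: [0.3, -0.6, -0.5]
gripper_width: 0.5
grasp_force: 0.0
```

```bash
cat > m.py <<'E'
from h import *
import sys
def meas(name):
    s,p,d=snap('wrist',name);C=cam('wrist',s);X=cloud(C,d);Z=X[...,2]
    pc=np.array([545.5,-73.9])
    roi=np.hypot(X[...,0]-pc[0],X[...,1]-pc[1])<75
    g=cv2.cvtColor(p,cv2.COLOR_RGB2GRAY)
    print(s['time_s'],s['tcp_pos'].round(1),s['tcp_rot'],s['ft_force'].round(2),s['gripper_width'])
    k=roi&(Z>125)&(Z<140)&(g<60);v,u=np.nonzero(k)
    if len(u): print('cap',len(u),ray(C,(u.mean(),v.mean()),128))
    for nm,a,h,R in [('belly',79,88,33),('pan',65,72,50)]:
        m=(roi&(Z>a)&(Z<140)).astype('u1')
        c=max(cv2.findContours(m,0,1)[0],key=cv2.contourArea).reshape(-1,2)
        c=c[(c[:,0]>3)&(c[:,0]<556)&(c[:,1]>3)&(c[:,1]<416)]
        P=ray(C,c,h);print(nm,len(P),circ(P,R),circ(P))
meas(sys.argv[1])
E
python3 m.py w2
```

```text
3.075 [ 487.5 -132.5   94.9] [3.14093147e+00 2.08127353e-03 2.35667941e+00] [ 0.27 -0.55 -0.48] 0.5173305548954564
cap 1458 [[528.08363239 -86.43638706 128.        ]]
belly 373 (array([530.54, -87.09]), 4.34) (array([530.74, -87.2 ,  33.25]), 4.33)
pan 487 (array([543.75, -73.38]), 3.14) (array([543.02, -72.29,  48.7 ]), 2.97)
```

View pics/w2.png

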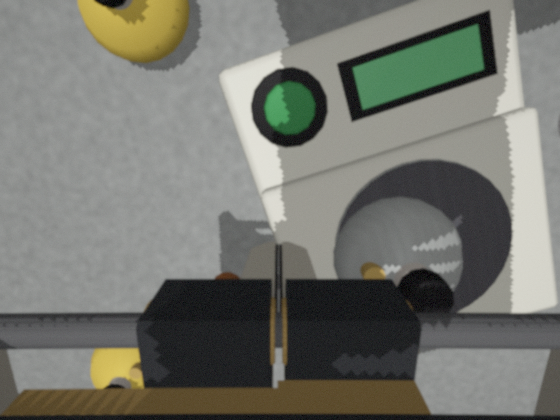

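Burner at about (398,245) with its cap at (426,290). The closed thin fingertips are at (279,250), and black blocks flank them; I'll check the height of those blocks against the cap.

Run:
```python
from h import *
p,d,s=load('w2');C=cam('wrist',s);X=cloud(C,d)
R=Ro.from_euler('xyz',s['tcp_rot']).as_matrix();T=(X-s['tcp_pos'])@R
for uv in [(279,246),(279,255),(279,270),(275,275),(284,275),(165,285),(200,285),(390,285),(410,300),(410,340),(200,360),(277,340),(500,330)]: print(uv,T[uv[1],uv[0]].round(1),X[uv[1],uv[0],2].round(0))
```

```text
(279, 246) [  77.4   -0.3 -153.6] 248.0
(279, 255) [ 6.9 -0.1 -1.1] 96.0
(279, 270) [  4.3  -0.1 -12.1] 107.0
(275, 275) [  7.4  -1.9 -22.8] 118.0
(284, 275) [  8.4   2.  -24.8] 120.0
(165, 285) [ 35.2 -28.4 -80. ] 175.0
(200, 285) [ 35.3 -19.7 -80.1] 175.0
(390, 285) [ 35.7  27.  -80.6] 175.0
(410, 300) [  2.2  53.2 -34. ] 129.0
(410, 340) [ 31.9  26.5 -95.9] 191.0
(200, 360) [ 26.7 -16.7 -95.7] 191.0
(277, 340) [ 27.2  -0.7 -90.1] 185.0
(500, 330) [ 29.4  49.3 -89.2] 184.0
```

Call:
{"fn": "apply_moves", "kwargs": {"rows": "0 0 2 0.5 0 0 0;0 0 4 1 0 0 0;0 0 6 1 0 0 0;0 0 8 1 0 0 0;0 0 10 1 0 0 0;0 0 12 1 0 0 0;0 0 14 1 0 0 0;0 0 16 1 0 0 0;0 0 18 1 0 0 0;0 0 20 1 0 0 0;0 0 22 1 0 0 0;0 0 22 1 0 0 0"}}

```text
time_s: 4.62
tcp_pos: [502.4, -116.7, 92.6]
tcp_rot: [3.141, -0.0, 2.356]
ft_force: [-0.5, -0.4, -0.0]
gripper_width: 0.5
grasp_force: 0.2
```

```bash
cat > m.py <<'E'
from h import *
import sys
def meas(name):
    s,p,d=snap('wrist',name);C=cam('wrist',s);X=cloud(C,d);Z=X[...,2]
    R=Ro.from_euler('xyz',s['tcp_rot']).as_matrix();T=(X-s['tcp_pos'])@R
    pc=np.array([545.5,-73.9]);grip=(abs(T[...,1])<9)&(T[...,2]<11)|(T[...,2]<-45)
    print(s['time_s'],s['tcp_pos'].round(1),s['ft_force'].round(2))
    roi=np.hypot(X[...,0]-pc[0],X[...,1]-pc[1])<75
    bad=cv2.dilate((grip|(d==0)).astype('u1'),np.ones((9,9)))
    for nm,a,h,Rr in [('belly',79,88,33),('pan',65,72,50)]:
        m=(roi&(Z>a)&(Z<135)&~grip).astype('u1');m=cv2.morphologyEx(m,cv2.MORPH_CLOSE,np.ones((5,5)))
        c=max(cv2.findContours(m,0,1)[0],key=cv2.contourArea).reshape(-1,2)
        c=c[(c[:,0]>3)&(c[:,0]<556)&(c[:,1]>3)&(c[:,1]<300)&(bad[c[:,1],c[:,0]]==0)]
        P=ray(C,c,h)
        q=np.r_[0,0]
        for it in range(3):
            q,e=circ(P,Rr);k=abs(np.hypot(*(P[:,:2]-q).T)-Rr)<(8,4,2)[it];P=P[k]
        print(nm,len(P),q,e,'to centre',(pc-q).round(1),'tool',((np.r_[pc-q,0])@R)[:2].round(1))
meas(sys.argv[1])
E
python3 m.py w3
```

```text
4.625 [ 502.4 -116.7   92.6] [-0.45 -0.36 -0.03]
belly 129 [535.06 -83.56] 0.58 to centre [10.4  9.7] tool [-0.6 14.2]
pan 195 [544.38 -73.68] 0.27 to centre [ 1.1 -0.2] tool [-0.9  0.6]
```

Call:
{"fn": "apply_moves", "kwargs": {"rows": "0 0 1 0 0 0 0;0 0 2.5 0 0 0 0;0 0 4 0 0 0 0;0 0 5.5 0 0 0 0;0 0 7 0 0 0 0;0 0 8.5 0 0 0 0;0 0 10 0 0 0 0;0 0 10 0 0 0 0"}}

```text
time_s: 5.68
tcp_pos: [509.5, -109.7, 92.6]
tcp_rot: [3.141, 0.0, 2.356]
ft_force: [-0.9, 0.2, -1.0]
gripper_width: -0.0
grasp_force: 0.2
```

```bash
python3 m.py w4
```

```text
5.675 [ 509.5 -109.7   92.6] [-0.9   0.25 -1.  ]
belly 141 [542.53 -76.99] 0.62 to centre [3.  3.1] tool [0.1 4.3]
pan 259 [544.46 -73.9 ] 0.35 to centre [1. 0.] tool [-0.7  0.7]
```

View pics/w4.png

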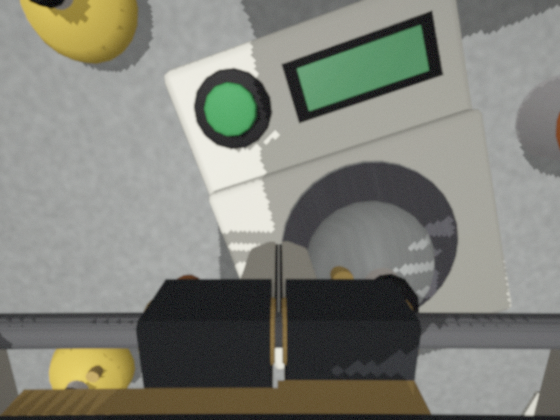

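The burner (370,250) is nearly concentric with the pan (372,230 visible arc), with about 4 mm left. I'll push that, back off and rise to look.

Call:
{"fn": "apply_moves", "kwargs": {"rows": "0 0 1 0 0 0 0;0 0 2.5 0 0 0 0;0 0 3.8 0 0 0 0;0 0 3.8 0 0 0 0;0 0 2 0 0 0 0;0 0 -5 0 0 0 0;0 0 -20 0 0 0 0;0 0 -30 -20 0 0 0;0 -20 -30 -70 0 0 0;0 -45 -10 -110 0 0 0;0 -60 25 -137 0 0 0;0 -60 48 -137 0 0 0"}}

```text
time_s: 7.22
tcp_pos: [587.6, -119.2, 231.7]
tcp_rot: [3.14, 0.005, 2.355]
ft_force: [0.1, 0.3, -0.5]
gripper_width: 0.6
grasp_force: 0.0
```

Call:
{"fn": "apply_moves", "kwargs": {"rows": "0 0 0 0 0 0 0;0 0 0 0 0 0 0;0 0 0 0 0 0 0"}}

```text
time_s: 7.6
tcp_pos: [584.5, -118.4, 228.6]
tcp_rot: [-3.14, -0.002, 2.356]
ft_force: [-0.3, -1.3, 0.9]
gripper_width: 0.7
grasp_force: 0.0
```

```bash
python3 m.py w5
python3 - <<'E'
from h import *
p,d,s=load('w5');C=cam('wrist',s);X=cloud(C,d);Z=X[...,2];g=cv2.cvtColor(p,cv2.COLOR_RGB2GRAY)
near=np.hypot(X[...,0]-545,X[...,1]+74)<40
v,u=np.nonzero(near&(g<60)&(Z>120)&(Z<140));print('cap',len(u),ray(C,(u.mean(),v.mean()),129))
hs=cv2.cvtColor(p,cv2.COLOR_RGB2HSV);near=np.hypot(X[...,0]-435,X[...,1]+75)<22
m=((hs[...,0]>45)&(hs[...,0]<85)&(hs[...,1]>110)&near).astype('u1')
c=max(cv2.findContours(m,0,1)[0],key=cv2.contourArea);(q,R)=cv2.minEnclosingCircle(c);print('btn',q,R,ray(C,q,64),np.median(Z[m>0]))
print(Ro.from_euler('xyz',s['tcp_rot']).as_matrix().round(3))
E
```

```text
7.6 [ 584.5 -118.4  228.6] [-0.34 -1.25  0.86]
belly 161 [546.44 -74.75] 0.34 to centre [-0.9  0.8] tool [ 1.3 -0.1]
pan 214 [545.97 -73.62] 0.46 to centre [-0.5 -0.3] tool [ 0.1 -0.5]
cap 535 [[545.7882979 -74.5484051 129.       ]]
btn (195.73077392578125, 39.269229888916016) 18.662860870361328 [[438.00479375 -74.49475944  64.        ]] 64.31314119970554
[[-0.707  0.707 -0.002]
 [ 0.707  0.707  0.001]
 [ 0.002 -0.001 -1.   ]]
```

View pics/w5.png

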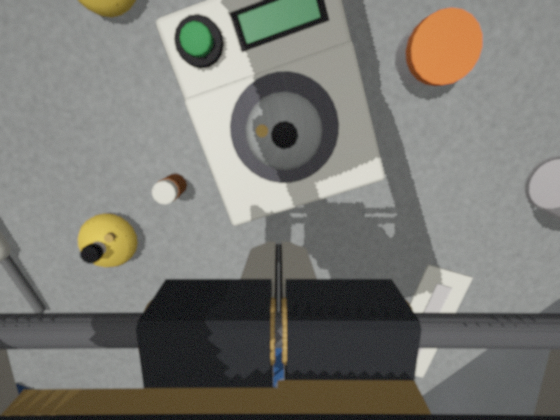

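The burner (284,132) is within about 1 mm of the pan's centre and the arm is clear. Next is the button at (197,41), whose top is at z about 64.5.

Call:
{"fn": "apply_moves", "kwargs": {"rows": "0 40 -20 0 0 0 0;0 90 -50 0 0 0 0;0 134 -73 20 0 0 0;0 134 -73 65 0 0 0;0 134 -73 110 0 0 0;0 134 -73 135 0 0 0;0 134 -73 146 0 0 0;0 134 -73 150 0 0 0;0 134 -73 150 0 0 0;0 134 -73 150 0 0 0"}}

```text
time_s: 8.9
tcp_pos: [440.1, -75.4, 80.5]
tcp_rot: [3.141, 0.002, 2.356]
ft_force: [0.3, -0.4, 0.9]
gripper_width: 0.3
grasp_force: 0.0
```

Run:
```python
from h import *
s,p,d=snap('side','s6');print(s['tcp_pos'],s['ft_force'])
cv2.imwrite('pics/s6c.png',cv2.resize(cv2.cvtColor(p[190:310,190:350],cv2.COLOR_RGB2BGR),None,fx=5,fy=5,interpolation=2))
```

```text
[440.0773432  -75.41862607  80.51588754] [ 0.25748794 -0.44859726  0.92986198]
```

View pics/s6c.png

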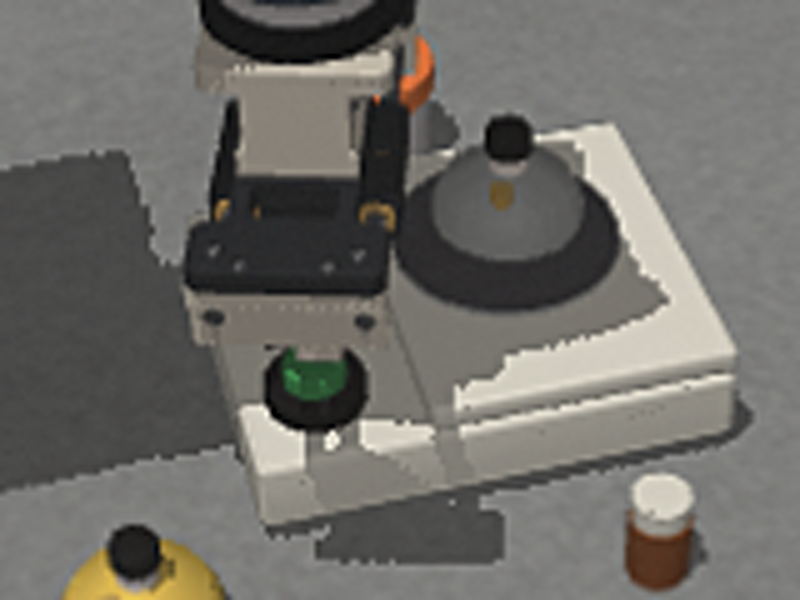

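The fingertips are right over the green button (315,375 in the crop), and the burner stands centred. Pressing in small steps.

Call:
{"fn": "apply_moves", "kwargs": {"rows": "0 -1 -1 3 0 0 0;0 -1 -1 6 0 0 0;0 -1 -1 8 0 0 0;0 -1 -1 8 0 0 0"}}

```text
time_s: 9.45
tcp_pos: [439.9, -76.8, 71.8]
tcp_rot: [3.141, 0.001, 2.356]
ft_force: [1.2, -0.8, 4.2]
gripper_width: 0.3
grasp_force: 1.8
```

Call:
{"fn": "apply_moves", "kwargs": {"rows": "0 0 0 1 0 0 0;0 0 0 2 0 0 0;0 0 0 2 0 0 0"}}

```text
time_s: 9.82
tcp_pos: [439.9, -76.8, 71.0]
tcp_rot: [3.141, 0.002, 2.356]
ft_force: [-2.5, -0.4, 16.6]
gripper_width: 0.2
grasp_force: 8.2
```

16.6 N against a 4 N spring means the button has bottomed out. Lifting off and checking.

Call:
{"fn": "apply_moves", "kwargs": {"rows": "0 0 0 0 0 0 0;0 0 0 -5 0 0 0;0 0 0 -30 0 0 0;0 0 0 -80 0 0 0;0 0 0 -130 0 0 0;0 -70 40 -158 0 0 0;0 -134 73 -158 0 0 0;0 -134 73 -158 0 0 0;0 -134 73 -158 0 0 0;0 -134 73 -158 0 0 0"}}

```text
time_s: 11.08
tcp_pos: [584.2, -119.0, 226.6]
tcp_rot: [-3.14, -0.003, 2.356]
ft_force: [-0.3, 1.1, -0.6]
gripper_width: 0.6
grasp_force: 0.0
```

```bash
python3 m.py w7
python3 - <<'E'
from h import *
p,d,s=load('w7');C=cam('wrist',s);X=cloud(C,d);Z=X[...,2]
for n in 'w5','w7':
    p,d,s=load(n);X=cloud(cam('wrist',s),d);print(np.median(X[...,2][np.hypot(X[...,0]-438,X[...,1]+75)<9]))
E
```

```text
11.075 [ 584.2 -119.   226.6] [-0.31  1.12 -0.56]
belly 135 [546.47 -74.72] 0.3 to centre [-1.   0.8] tool [ 1.3 -0.1]
pan 232 [545.98 -73.42] 0.52 to centre [-0.5 -0.5] tool [ 0.  -0.7]
64.63046274585744
64.60629317752125
```

The burner is unmoved and centred, and the button is back up.

```bash
python3 -c "
from rig import r
print(r.hand_in())"
```

```text
the job is handed in; nothing more can be done
None
```

I pushed the burner to within about 1.5 mm of the pan's centre, then pressed the green button to its stop; it sprang back up, and I handed the job in at about 11 s with the arm clear (no verdict was returned).

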